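# Turn the pump impeller over, then hold the cover over its screw holes

### The arm

A 6-joint arm with a two-finger parallel gripper is mounted at the origin on the work surface. World frame = base frame: x ahead of the robot, y to its left, z up, the work surface at z = 0. Lengths are in mm, angles in rad, forces in N, time in s.
With the tool pointing down it reaches from about 350 to 975 mm from the base axis. Payload 17.4 kg.
Tool frame: the origin (TCP) lies on the centre line of the jaws, within the pads' length; the fingertips stand 25 mm ahead of it and the grasp point (between the pads) lies 6 mm ahead of it; z points along the fingers, y is the line along which they close (so a half turn about z gives the same grasp; the last joint's range is limited). The gripper opens to 85 mm and grips with 20 to 120 N. Pads are 22 mm wide; open, the fingers measure 114 mm over their backs; the gripper's body (76 mm by 85 mm) begins 54 mm behind the grasp point. The pads swing forward as they close: fully open they stand 13 mm farther back than shut.
Start: joints at [1.21, 0.116, 1.442, -0, 1.584, -0.038], TCP at [214.134, 640.14, 256.303] pointing down, gripper open.
Joint ranges: [-2.83, 2.83], [-0.83, 2.19], [0.07, 2.5], [-1.14, 4.28], [0.01, 3], [-2.97, 2.97]. Speed limits (rad/s): [1.89, 1.89, 2.22, 3.14, 3.14, 3.14].

### API

Orientations are given as a 3x3 rotation matrix whose columns are the frame's x, y, z axes.
In Python, from workcell import ctrl gives the robot as it stands.
- The arm moves only by the shell command python3 -m crank 'ROWS'. ROWS is JSON, a list of rows, each a list of 3 entries, a list of its own where there are three numbers: the shift along the world's x, y, z in cm, then the turn, a rotation vector about the world's x, y, z in rad, then the closure, from -1 (fully open) to 1 (shut). A call has 1 to 12 rows; each row is the pose to reach, as a shift and turn from the pose commanded when the call began; what a row does not reach only later rows make up. A row lasts 1/8 s, in which the tool goes at most 62.5 mm and 10.7 degrees, less where a joint would pass 70% of its speed; a pose out of reach is approached as far as the arm can. A call with a gripper value outside its range is refused whole. The fingers move at their own pace and stop on an object; the grip force is fixed at half the most. Time passes only in rows, so rows that repeat a pose let the fingers close. It gives the time, the measured TCP pose, the force, the opening and the grip force at its end, in the units of the state.
- ctrl.observe(): the state, without advancing time (a new reading comes with each control period).
- ctrl.snapshot(name): name is "side" or "top" or "wrist"; returns a dict with "color" (400x640x3 uint8, red, green, blue), "z_map" (400x640 float32, mm along the optical axis (not along the pixel's ray), 0 where there is no reading), "mtx" (3x3 intrinsics, pixels), "R" (3x3) and "t" (3): a world point X has camera coordinates R X + t; the wrist camera has in their place "tool_from_camera" (4x4, takes a point from camera to tool coordinates, whose origin is the TCP and whose axes are the flange's). Camera axes: x right, y down, z forward; pixel columns grow to the right and rows downward; lengths in mm; the calibration is good to about 2 mm. The wrist camera is an equidistant fisheye: a pixel r from the principal point sees the ray r / f radians off the axis. A picture is of the moment at which its call begins: read the wrist's pose just before it.
- ctrl.job_done(): hands the job in; it is judged then, once.
The state is a dict: "t": time; "q": joint angles; "qd": joint speeds; "tau": joint torques, N m; "eef_pos": TCP position; "orientation": TCP orientation; "force": force on the tool from outside, world axes, zero at the start; "ft_torque": the same for the moment, N m; "grip_width": finger opening in mm; "gripper_force": force on a finger pad.
Only numpy, scipy, OpenCV 4.12 (cv2) and the standard library are available. Lean on these libraries where they do the work, as an engineer would, in place of code of your own. Each camera call takes 0.05 s, during which the arm holds its last target. There are 200 camera calls.

### The job

The pump standing in the black nest is about to be closed: first turn its white impeller by hand through at least one full turn to check that it runs free. Then take the pump cover by its nozzle and finish by holding it still and level over the pump, tongue over the outlet and its four screw holes in line with the four threaded holes, hovering about 10 mm above the flange and touching nothing of the pump, so that a colleague can start the screws. The program ends while the gripper is still holding the cover there; leave the other things on the bench where they are.

Things in the scene. Friction and masses are not known exactly. Their poses are not given: they have to be found in the camera images.
- pump: Half-assembled pump, fixed: black nest block 130 x 130 x 28 mm, dark finned motor, and on top a grey pump body of 60 mm radius with a level flange face 115 mm above the bench. Origin: on the bench under the pump's axis; z up, +x towards the outlet. Four ears of 11 mm radius with threaded holes lie on a 66 mm radius at 55, 145, -145 and -55 degrees from +x: the widest gap straddles the outlet.
- pump_outlet (a point): Centre of the mouth of the pump's outlet, a grey level pipe 33 mm thick (39 mm at the mouth), 115 mm from the pump's axis along the pump's +x, 94 mm above the bench; it stays below the flange face
- pump_thread0 (a point): Mouth of the pump's threaded hole (6 mm) at 55 degrees from the outlet, in the flange face, 115 mm above the bench
- pump_thread1 (a point): The same at 145 degrees
- pump_thread2 (a point): The same at -145 degrees
- pump_thread3 (a point): The same at -55 degrees
- impeller (a joint): Angle of the white impeller about the pump's vertical axis (rad), counter-clockwise from above positive; no stops, either way is fine; starts within 0.6 of 0. The seal drags lightly, about 0.05 N m (1.5 N at the vanes): it stops when no longer pushed.
- impeller_hub (a point): Centre of the top of the impeller's hub, on the pump's axis, 138 mm above the bench (a brass nut, 11 mm across, stands 5 mm higher). Back disc of 46 mm radius, its upper face 120 mm above the bench; hub radius 12 mm; four equal upright vanes 90 degrees apart, 4 mm thick, 120 to 138 mm above the bench, open above. Closed fingertips fit between two vanes and can push one round.
- impeller_vane (a point): Top of the outer tip of one vane, 45.5 mm from the axis, 138 mm above the bench. The vanes curve: going inwards they run ahead counter-clockwise, by 0.15 rad at 33 mm radius, 0.32 rad at 21 mm and 0.48 rad at the hub.
- cover: Loose aluminium pump cover, about 0.4 kg, on the bench, hollow side down, nozzle up. Origin: centre of its underside; z up, +x along its tongue. Flange of 60 mm radius, 8 mm thick, with four ears of 11 mm radius; dome up to 33 mm. Its hollow takes the impeller (27 mm deep). Fits one way only: tongue over the outlet, origin on the pump's axis, same yaw as the pump.
- cover_nozzle (a point): Centre of the top of the cover's round suction nozzle, on its axis, 74 mm above the underside. Nozzle 40 mm in outer diameter (42 mm bead on the top 4 mm), free to be gripped from above between 38 and 74 mm above the underside
- cover_tongue (a point): Middle of the outer edge of the cover's flat tongue (36 mm wide, 8 mm thick), 89 mm from the axis along +x, level with the underside. It carries a small brass bleed screw, up to 16 mm above the underside
- cover_hole0 (a point): Lower mouth of the cover's plain 9 mm screw hole at 55 degrees from the tongue, 66 mm from the axis, in the underside; belongs over pump_thread0
- cover_hole1 (a point): The same at 145 degrees; belongs over pump_thread1
- cover_hole2 (a point): The same at -145 degrees; belongs over pump_thread2
- cover_hole3 (a point): The same at -55 degrees; belongs over pump_thread3
- screw_tray: Bystander: blue open tray of screws, 75 x 110 x 26 mm, origin under its centre
- driver: Bystander: black-handled screwdriver lying on the bench, 200 mm long, handle 26 mm thick, origin at its middle on the bench
- grease_jar: Bystander: small white grease jar with black lid, 52 mm diameter, 55 mm tall, origin under its centre
Mind the look-alikes: they are no part of the job. What is shaped like the pump but red is not meant.

How it is judged (in metres and radians):
On the way:
1. the impeller has been turned through at least one full turn from where it stood, either way (to within about 10 degrees) (((distance of impeller_vane from where it was at the start of the episode below 0.008 m and (value of joint impeller above 5.3 rad or value of joint impeller below -5.3 rad)) or value of joint impeller above 6.9 rad or value of joint impeller below -6.9 rad)).
At the end, for the whole second after the job is handed in: The gripper holds the cover still and level (within 0.05 rad), its underside 4 to 18 mm above the pump's flange face, each of its four screw holes within 2.5 mm horizontally of its threaded hole (tongue over the outlet), the cover touching nothing of the pump (horizontal distance between cover_hole0 and pump_thread0 below 0.0025 m and horizontal distance between cover_hole1 and pump_thread1 below 0.0025 m and horizontal distance between cover_hole2 and pump_thread2 below 0.0025 m and horizontal distance between cover_hole3 and pump_thread3 below 0.0025 m and z of cover in the frame of pump between 0.119 and 0.133 m and angle between cover's own z axis and vertical below 0.05 rad and linear speed of cover below 0.02 m/s and contact force between the fingers and cover above 3 N and contact force between cover and pump below 0.2 N); the arm keeps its last pose, push and grip.
It fails at once if the screw tray is pushed more than 30 mm from its place (distance of screw_tray from where it was at the start of the episode above 0.03 m).
It fails at once if the driver is pushed more than 30 mm from its place (distance of driver from where it was at the start of the episode above 0.03 m).
It fails at once if the grease jar is pushed more than 30 mm from its place (distance of grease_jar from where it was at the start of the episode above 0.03 m).
It also fails if it takes over 64 s, if anything falls off the work surface, if the arm or the gripper's body presses on something with over 40 N, if the wrist force passes 120 N, or if a joint passes its speed limit or range.

## Working session

There is one attempt and no reset: what is moved stays moved. The work goes in short steps, Python scripts to look and compute and a shell command to move; the robot and the scene stay as the last step left them, time stands still between calls to the robot, and variables do not carry over. Pictures are saved under pics/ and viewed, at most 10 in all, crops included, and the job is handed in when it is done.

```bash
mkdir -p pics; ls
python3 - <<'E'
from workcell import ctrl
import cv2,numpy as np
for n in("top","side"):
    s=ctrl.snapshot(n); np.savez(f"{n}0.npz",**s)
    cv2.imwrite(f"pics/{n}0.png",s["color"][:,:,::-1])
    print(n,s["mtx"].tolist(),np.round(s["R"],3).tolist(),s["t"], (-s["R"].T@s["t"]))
o=ctrl.observe();print(o["t"],o["orientation"],o["grip_width"])
E
```

```text
pics
top [[401.6939250926963, 0.0, 325.6789413218956], [0.0, 401.6939250926963, 191.2292662335643], [0.0, 0.0, 1.0]] [[-0.005, -1.0, 0.011], [-0.986, 0.003, -0.168], [0.168, -0.012, -0.986]] [  33.15850441  556.18174789 1131.27066215] [ 358.65224623   44.56227327 1208.13645927]
side [[452.98866579793105, 0.0, 311.3811641610015], [0.0, 452.98866579793105, 198.19041737863924], [0.0, 0.0, 1.0]] [[0.807, -0.59, -0.016], [-0.314, -0.406, -0.858], [0.5, 0.698, -0.513]] [-416.57086826  299.19140226 1069.81271897] [-104.35581832 -870.68880929  799.09755206]
0.1 [[-9.48349195e-01  3.17228076e-01 -3.89667373e-04]
 [ 3.17228310e-01  9.48348678e-01 -9.92458139e-04]
 [ 5.47049518e-05 -1.06481040e-03 -9.99999432e-01]] 85.55013968499554
```

View pics/top0.png

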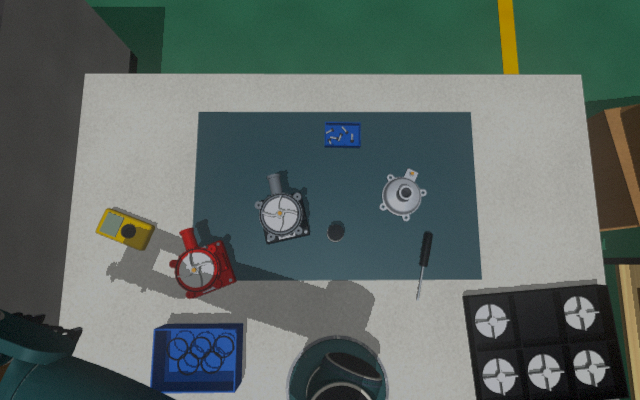

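View pics/side0.png

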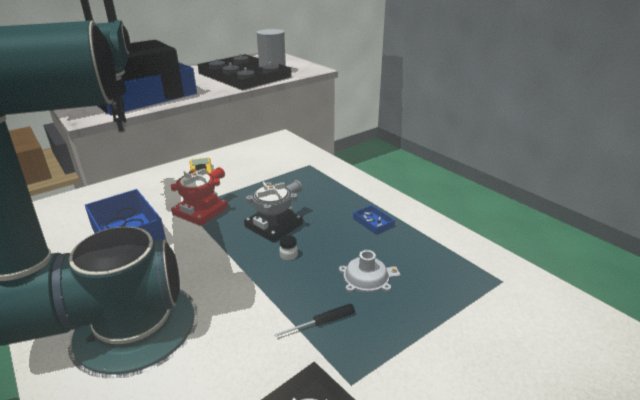

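```bash
cat > h.py <<'E'
import numpy as np,cv2
def ray(s,u,v,z):
    d=np.linalg.inv(s["mtx"])@np.array([u,v,1.]); R=s["R"];c=-R.T@s["t"];w=R.T@d
    return c+w*(z-c[2])/w[2]
def cloud(s):
    v,u=np.mgrid[:400,:640]; Z=s["z_map"].astype(float)
    P=np.stack([(u-s["mtx"][0,2])/s["mtx"][0,0]*Z,(v-s["mtx"][1,2])/s["mtx"][1,1]*Z,Z],-1)
    W=(P-s["t"])@s["R"]; W[Z==0]=np.nan
    return W
E
python3 - <<'E'
from h import *
s=dict(np.load("top0.npz"));W=cloud(s)
for n,(u,v) in dict(hub=(281,212)).items(): print(n,ray(s,u,v,138).round(1),W[v,u].round(1))
print("noz",ray(s,404,193,74).round(1),"tongue",ray(s,412,172,8).round(1),"outlet",ray(s,276,175,110).round(1),"jar",ray(s,336,231,55).round(1))
def band(lo,hi,c,r):
    m=(W[...,2]>lo)&(W[...,2]<hi)&(np.hypot(W[...,0]-c[0],W[...,1]-c[1])<r); p=W[m];(cc,rr)=cv2.minEnclosingCircle(p[:,:2].astype(np.float32));return len(p),np.median(p,0).round(1),p.mean(0).round(1),np.round(cc,1),round(rr,1)
c=ray(s,404,193,74);print("nozzle band",band(66,82,c,40)); print("flange",band(3,14,c,60))
p=ray(s,281,212,138);print("imp",band(116,150,p,60)); print(W[196:215:3,275:290:3,2].round())
for n,(u,v,h) in dict(jar=(336,231,55),tray=(343,135,26)).items(): print(n,ray(s,u,v,h).round(1))
im=s["color"][:,:,::-1]
a=cv2.resize(im[165:250,235:320],(400,400),interpolation=cv2.INTER_CUBIC);b=cv2.resize(im[155:240,362:447],(400,400),interpolation=cv2.INTER_CUBIC)
cv2.imwrite("pics/crop0.png",np.hstack([a,b]))
E
```

```text
hub [484.8 151.9 138. ] [484.8 151.9 137.5]
noz [ 545.9 -193.3   74. ] tongue [ 621.9 -234.2    8. ] outlet [591.9 170.  110. ] jar [439.3   2.1  55. ]
nozzle band (84, array([ 547.1, -197.1,   73.6]), array([ 547.4, -197.6,   73.2]), array([ 548.4, -198.1]), 21.1)
flange (160, array([ 517.2, -159.8,    8.2]), array([ 530.5, -169.9,    8.2]), array([ 545.9, -193.7]), 59.8)
imp (1004, array([481.4, 154.4, 119.6]), array([481.9, 155.1, 122.2]), array([484. , 153.2]), 59.2)
[[113. 113. 115. 114. 116.]
 [119. 135. 119. 121. 117.]
 [120. 138. 120. 122. 121.]
 [119. 136. 118. 123. 119.]
 [118. 139. 118. 120. 119.]
 [121. 135. 138. 139. 137.]
 [122. 141. 139. 125. 118.]]
jar [439.3   2.1  55. ]
tray [734.2 -23.1  26. ]
```

View pics/crop0.png

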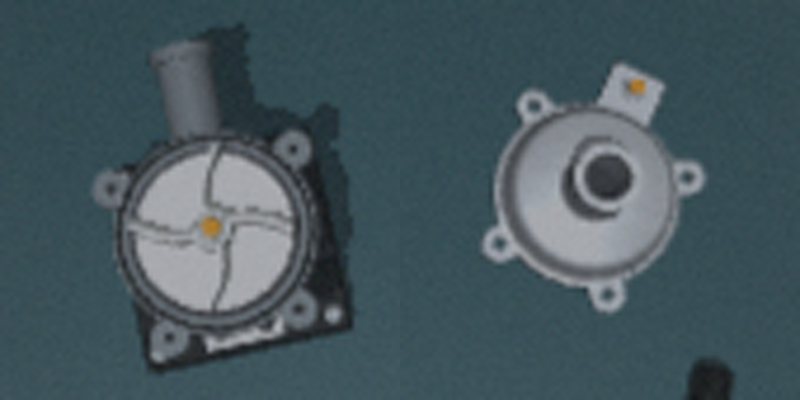

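```bash
python3 -m crank '[[[27,-48.7,4],[0,0,0],1],[[27,-48.7,4],[0,0,0],1],[[27,-48.7,4],[0,0,0],1],[[27,-48.7,4],[0,0,0],1],[[27,-48.7,4],[0,0,0],1],[[27,-48.7,4],[0,0,0],1],[[27,-48.7,4],[0,0,0],1],[[27,-48.7,4],[0,0,0],1],[[27,-48.7,4],[0,0,0],1],[[27,-48.7,4],[0,0,0],1],[[27,-48.7,4],[0,0,0],1],[[27,-48.7,4],[0,0,0],1]]'
python3 - <<'E'
from workcell import ctrl
import numpy as np,cv2
o=ctrl.observe();print(o["t"],o["q"],o["eef_pos"],o["qd"])
s=ctrl.snapshot("wrist");np.savez("w1.npz",p=o["eef_pos"],O=o["orientation"],**s)
cv2.imwrite("pics/w1.png",s["color"][:,:,::-1]);print(s["mtx"],s["tool_from_camera"])
E
```

```text
t: 1.6
eef_pos: [483.7, 154.1, 296.1]
orientation: [[-0.949, 0.316, -0.0], [0.316, 0.949, 0.0], [0.0, -0.0, -1.0]]
force: [0.1, 0.5, -0.6]
grip_width: 0.1
gripper_force: 0.0
1.6 [ 2.58048464e-01 -2.60079208e-01  1.73397072e+00  1.32705114e-04
  1.66792636e+00 -9.91394711e-01] [483.68786394 154.07056046 296.13803944] [ 0.00580166 -0.00256094  0.00045066 -0.00306452  0.00097963 -0.00209122]
[[309.70691629   0.         323.21269918]
 [  0.         309.70691629 198.07714692]
 [  0.           0.           1.        ]] [[-2.82129950e-04 -9.46430334e-01 -3.22907948e-01  8.19253944e+01]
 [ 9.99999476e-01 -5.84743731e-04  8.40144707e-04  1.03265833e+00]
 [-9.83956834e-04 -3.22907542e-01  9.46430003e-01 -1.17830468e+02]
 [ 0.00000000e+00  0.00000000e+00  0.00000000e+00  1.00000000e+00]]
```

View pics/w1.png

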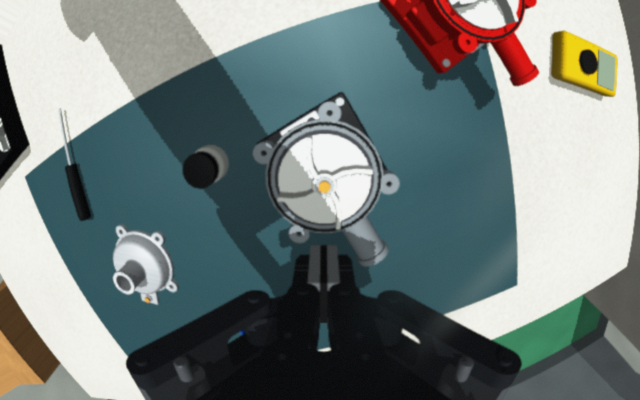

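```bash
cat >> h.py <<'E'
ANG=np.radians([55,145,-145,-55])
HOLES=66*np.stack([np.cos(ANG),np.sin(ANG)],1)
def cam(s):
    T=s["tool_from_camera"];O=s["O"]; return O@T[:3,:3], s["p"]+O@T[:3,3]
def wproj(s,X):
    R,c=cam(s);d=(np.asarray(X)-c)@R; th=np.arctan2(np.hypot(d[...,0],d[...,1]),d[...,2]);ph=np.arctan2(d[...,1],d[...,0])
    r=s["mtx"][0,0]*th; return np.stack([s["mtx"][0,2]+r*np.cos(ph),s["mtx"][1,2]+r*np.sin(ph)],-1)
def wray(s,uv,z):
    R,c=cam(s);a=np.asarray(uv,float)-s["mtx"][:2,2];r=np.linalg.norm(a,axis=-1,keepdims=True);th=r/s["mtx"][0,0]
    d=np.concatenate([a/np.maximum(r,1e-9)*np.sin(th),np.cos(th)],-1)@R.T
    return c+d*((z-c[2])/d[...,2])[...,None]
def rigid(A,B): # B = Rot(yaw) A + t
    a=A-A.mean(0);b=B-B.mean(0);y=np.arctan2((a[:,0]*b[:,1]-a[:,1]*b[:,0]).sum(),(a*b).sum())
    R=np.array([[np.cos(y),-np.sin(y)],[np.sin(y),np.cos(y)]]);t=B.mean(0)-R@A.mean(0)
    return t,y,B-(A@R.T+t)
def darkspot(g,uv,r):
    k=int(r)+1;u0,v0=np.round(uv).astype(int);p=cv2.GaussianBlur(g,(3,3),0)[v0-k:v0+k+1,u0-k:u0+k+1].astype(float)
    y,x=np.mgrid[-k:k+1,-k:k+1];w=np.clip(np.median(p)*0.85-p,0,None)*(np.hypot(x+u0-uv[0],y+v0-uv[1])<=r);
    return np.array([u0+(x*w).sum()/w.sum(),v0+(y*w).sum()/w.sum()]) if w.sum()>0 else np.array(uv)*np.nan
E
python3 - <<'E'
from h import *
s=dict(np.load("w1.npz"));g=cv2.cvtColor(s["color"],cv2.COLOR_RGB2GRAY)
uv=np.array([[298,233],[390,183],[330,111],[263,152]],float)
W0=wray(s,uv,115);print(W0.round(1), wray(s,np.array([324,186.]),143).round(1))
best=None
for k in range(4):
    for fl in (1,-1):
        idx=(np.arange(4)*fl+k)%4; t,y,e=rigid(HOLES,W0[idx,:2]);
        if best is None or np.abs(e).max()<best[0]: best=(np.abs(e).max(),t,y,idx)
print(best)
idx=best[3];uv=uv[idx]
for it in range(3): uv=np.array([darkspot(g,q,4) for q in uv]); 
print(uv.round(1));W=wray(s,uv,115);t,y,e=rigid(HOLES,W[:,:2]);print(t,y,e.round(2))
im=cv2.resize(s["color"][90:270,240:420,::-1],(600,600),interpolation=cv2.INTER_CUBIC)
for q in uv: cv2.circle(im,tuple(((q-[240,90]+.5)*600/180).astype(int)),3,(0,0,255),-1)
cv2.imwrite("pics/w1c.png",im)
E
```

```text
[[532.  111.  115. ]
 [509.2 218.7 115. ]
 [421.9 182.9 115. ]
 [438.6 107.7 115. ]] [483.2 156.3 143. ]
(np.float64(1.1308295860592352), array([483.33297611, 156.77032284]), np.float64(0.2122715524982509), array([1, 2, 3, 0]))
[[388.6 183.5]
 [329.2 112.5]
 [263.4 152.7]
 [298.5 233.8]]
[484.08955086 156.18227548] 0.21558008071347184 [[-0.18  0.08]
 [-0.14  0.12]
 [-0.05  0.15]
 [ 0.38 -0.36]]
```

View pics/w1c.png

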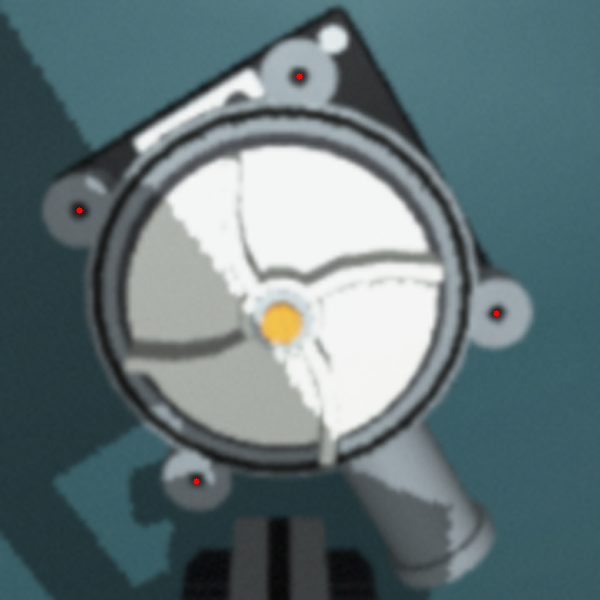

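Run:
```python
from h import *
s=dict(np.load("w1.npz"))
uv=np.array([[372,168.6],[339,228],[277.5,198.6],[311.4,136.5]])
W=wray(s,uv,138)[:,:2]-[484,156.2];a=np.degrees(np.arctan2(W[:,1],W[:,0]));print(np.hypot(*W.T).round(1),a.round(1))
a0=np.degrees(np.angle(np.exp(4j*np.radians(a)).mean()))/4; print("vane tip mod 90",a0)
o=s["p"]
# vane at r=35 leads tip by ~0.13rad; mid-gap angle at r=35
m=a0+7.4+45+90*np.arange(4);print("gaps",m)
c=np.array([484.,156.2])
for st in m[:4]:
  print("start",st.round(1),(((c+35*np.array([np.cos(np.radians(st)),np.sin(np.radians(st))]))-o[:2])/10).round(1))
```

```text
[47.  45.9 46.1 46.9] [ 9.170e+01  1.000e-01 -9.200e+01  1.756e+02]
vane tip mod 90 -1.1375095917005418
gaps [ 51.26249041 141.26249041 231.26249041 321.26249041]
start 51.3 [2.2 2.9]
start 141.3 [-2.7  2.4]
start 231.3 [-2.2 -2.5]
start 321.3 [ 2.8 -2. ]
```

```bash
python3 -m crank '[[[-2.2,-2.5,-4],[0,0,0],1],[[-2.2,-2.5,-9],[0,0,0],1],[[-2.2,-2.5,-11.5],[0,0,0],1],[[-2.2,-2.5,-13],[0,0,0],1],[[-2.2,-2.5,-14],[0,0,0],1],[[-2.2,-2.5,-14.4],[0,0,0],1],[[-2.2,-2.5,-14.4],[0,0,0],1]]'
python3 - <<'E'
from h import *
st=231.3;r=3.5
for a in range(20,241,20):
  x=np.radians([st+a,st]);print(a,(r*(np.cos(x[0])-np.cos(x[1]))).round(1),(r*(np.sin(x[0])-np.sin(x[1]))).round(1))
from workcell import ctrl
s=ctrl.snapshot("wrist");o=ctrl.observe();cv2.imwrite("pics/w2.png",cv2.resize(s["color"][120:320,220:420,::-1],(500,500)));print(o["force"])
E
```

```text
t: 2.52
eef_pos: [462.3, 128.3, 152.7]
orientation: [[-0.948, 0.317, 0.001], [0.317, 0.948, 0.0], [-0.0, 0.0, -1.0]]
force: [1.0, -0.2, 0.1]
grip_width: -0.2
gripper_force: 0.0
20 1.1 -0.6
40 2.3 -0.8
60 3.5 -0.5
80 4.5 0.1
100 5.3 1.1
120 5.6 2.2
140 5.6 3.4
160 5.2 4.5
180 4.4 5.5
200 3.3 6.0
220 2.1 6.2
240 0.9 6.0
[ 0.3579605   0.28880503 -0.36438358]
```

View pics/w2.png

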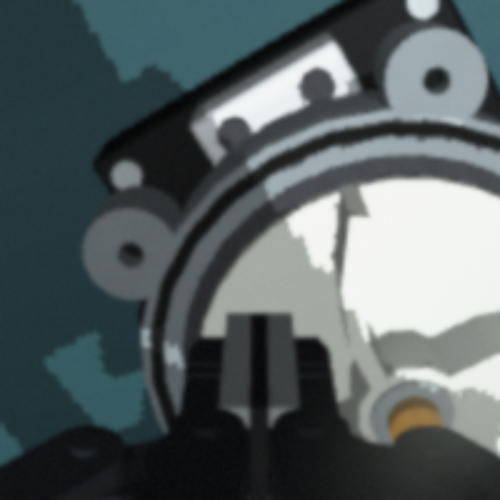

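```bash
python3 -m crank '[[[1.1,-0.6,0],[0,0,0],1],[[2.3,-0.8,0],[0,0,0],1],[[3.5,-0.5,0],[0,0,0],1],[[4.5,0.1,0],[0,0,0],1],[[5.3,1.1,0],[0,0,0],1],[[5.6,2.2,0],[0,0,0],1],[[5.6,3.4,0],[0,0,0],1],[[5.2,4.5,0],[0,0,0],1],[[4.4,5.5,0],[0,0,0],1],[[3.3,6.0,0],[0,0,0],1],[[2.1,6.2,0],[0,0,0],1],[[0.9,6.0,0],[0,0,0],1]]'
python3 - <<'E'
from h import *
st=471.3;r=3.5
for a in range(20,241,20):
  x=np.radians([st+a,st]);print(a,(r*(np.cos(x[0])-np.cos(x[1]))).round(1),(r*(np.sin(x[0])-np.sin(x[1]))).round(1))
from workcell import ctrl
s=ctrl.snapshot("wrist");o=ctrl.observe();cv2.imwrite("pics/w3.png",cv2.resize(s["color"][120:400,220:500,::-1],(500,500)));print(o["force"],o["eef_pos"])
E
```

```text
t: 4.08
eef_pos: [470.4, 188.2, 152.6]
orientation: [[-0.948, 0.317, 0.001], [0.317, 0.948, 0.0], [-0.001, 0.001, -1.0]]
force: [4.7, -1.7, 0.9]
grip_width: 0.4
gripper_force: 2.0
20 -1.0 -0.6
40 -1.8 -1.6
60 -2.2 -2.7
80 -2.2 -3.9
100 -1.7 -5.1
120 -0.9 -6.0
140 0.1 -6.6
160 1.4 -6.8
180 2.5 -6.5
200 3.6 -5.9
220 4.3 -4.9
240 4.7 -3.8
[2.30244493 0.64455226 2.30891852] [469.46015621 187.98407599 152.57711159]
```

View pics/w3.png

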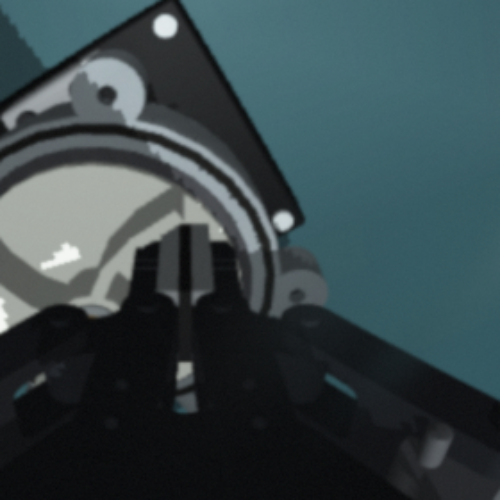

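```bash
python3 -m crank '[[[-1.0,-0.6,0],[0,0,0],1],[[-1.8,-1.6,0],[0,0,0],1],[[-2.2,-2.7,0],[0,0,0],1],[[-2.2,-3.9,0],[0,0,0],1],[[-1.7,-5.1,0],[0,0,0],1],[[-0.9,-6.0,0],[0,0,0],1],[[0.1,-6.6,0],[0,0,0],1],[[1.4,-6.8,0],[0,0,0],1],[[2.5,-6.5,0],[0,0,0],1],[[3.6,-5.9,0],[0,0,0],1],[[4.3,-4.9,0],[0,0,0],1],[[4.7,-3.8,0],[0,0,0],1]]'
python3 - <<'E'
from h import *
from workcell import ctrl
s=ctrl.snapshot("wrist");o=ctrl.observe();cv2.imwrite("pics/w4.png",cv2.resize(s["color"][80:360,180:460,::-1],(500,500)));print(o["force"],o["eef_pos"])
E
```

```text
t: 5.62
eef_pos: [518.5, 150.9, 152.2]
orientation: [[-0.948, 0.317, -0.0], [0.317, 0.948, -0.001], [0.0, -0.001, -1.0]]
force: [-2.8, -2.7, 1.6]
grip_width: -0.0
gripper_force: 1.9
[-2.02511991 -0.27999711  0.67023039] [518.69512845 151.85893804 152.24146389]
```

View pics/w4.png

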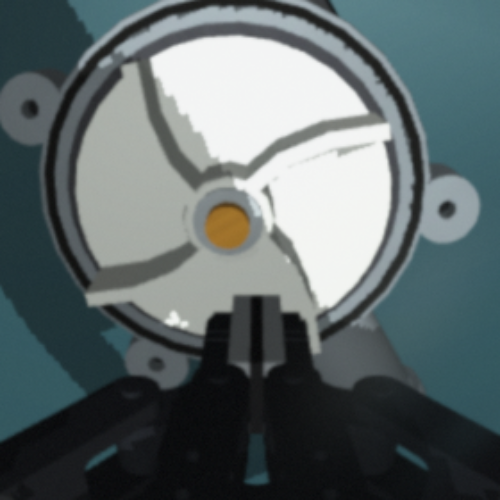

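```bash
python3 -m crank '[[[-0.1,-0.6,0],[0,0,0],1],[[-0.1,-0.6,3.5],[0,0,0],1],[[-0.1,-0.6,8],[0,0,0],1],[[3,-35,8],[0,0,0],1],[[3,-35,8],[0,0,0],1],[[3,-35,8],[0,0,0],1],[[3,-35,8],[0,0,0],1],[[3,-35,8],[0,0,0],1],[[3,-35,8],[0,0,0],1],[[3,-35,3.7],[0,0,0],1],[[3,-35,3.7],[0,0,0],1],[[3,-35,3.7],[0,0,0],1]]'
python3 - <<'E'
from workcell import ctrl
import numpy as np,cv2
o=ctrl.observe();print(o["t"],o["q"],o["eef_pos"])
s=ctrl.snapshot("wrist");np.savez("w5.npz",p=o["eef_pos"],O=o["orientation"],**s)
cv2.imwrite("pics/w5.png",cv2.resize(s["color"][60:280,200:460,::-1],(780,660)[:2] and (709,600),interpolation=cv2.INTER_CUBIC))
E
```

```text
t: 7.18
eef_pos: [548.3, -199.8, 190.9]
orientation: [[-0.948, 0.317, 0.001], [0.317, 0.948, -0.0], [-0.001, -0.0, -1.0]]
force: [0.2, 0.5, 1.0]
grip_width: -0.0
gripper_force: 0.0
7.175 [-3.93144804e-01 -5.85274988e-02  1.72610968e+00  3.40502311e-05
  1.47275458e+00 -1.64150774e+00] [ 548.27021651 -199.77150592  190.85147214]
```

View pics/w5.png

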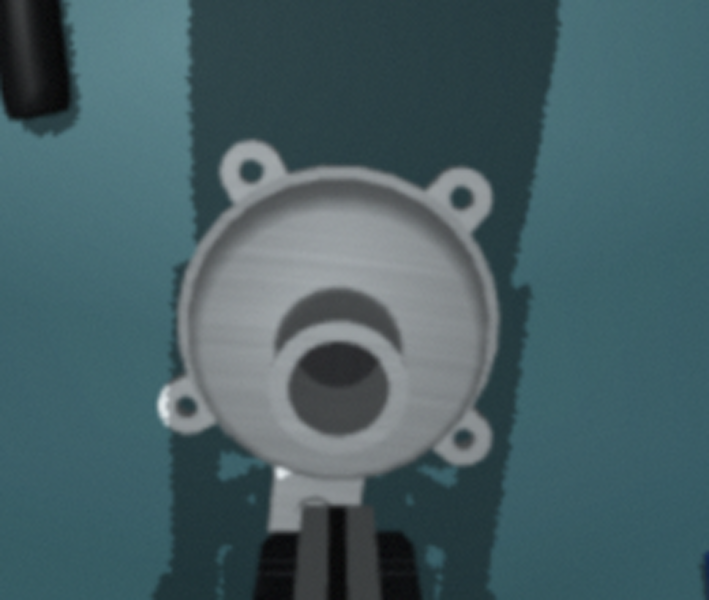

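Run:
```python
from h import *
s=dict(np.load("w5.npz"));g=cv2.cvtColor(s["color"],cv2.COLOR_RGB2GRAY)
uv=np.array([[268.2,208.5],[369.8,220.6],[369,132.2],[292,122.7]])
best=None
W0=wray(s,uv,8)
for k in range(4):
    for f in(1,-1):
        i=(np.arange(4)*f+k)%4;t,y,e=rigid(HOLES,W0[i,:2])
        if best is None or np.abs(e).max()<best[0]:best=(np.abs(e).max(),t,y,i)
print(best,W0[best[3]].round(1))
uv=uv[best[3]]
for r in (4.5,4.5,4.5): uv=np.array([darkspot(g,q,r) for q in uv])
W=wray(s,uv,8);t,y,e=rigid(HOLES,W[:,:2]);print(uv.round(1),t,y,e.round(2))
# ear outer circles: intensity-threshold hull test via Hough
b=cv2.resize(g,None,fx=4,fy=4,interpolation=cv2.INTER_CUBIC);q2=[]
for q in uv:
    x,yy=((q+.5)*4-.5).astype(int);p=cv2.GaussianBlur(b[yy-60:yy+60,x-60:x+60],(5,5),0)
    c=cv2.HoughCircles(p,cv2.HOUGH_GRADIENT,1,100,param1=80,param2=8,minRadius=12,maxRadius=24)
    q2.append((np.array([x,yy])-60+c[0,0,:2]+.5)/4-.5 if c is not None else [np.nan]*2);print(c[0,0] if c is not None else None)
q2=np.array(q2);W=wray(s,q2,8);t,y,e=rigid(HOLES,W[:,:2]);print(q2.round(1),t,y,e.round(2))
# nozzle top from ring (approx by crop ellipse centre)
print("nozzle",wray(s,np.array([200+338/2.727,60+387/2.727]),74).round(1))
```

```text
(np.float64(0.2820234551570593), array([ 550.63834862, -198.60137869]), np.float64(-0.44765097476856824), array([1, 2, 3, 0])) [[ 608.2 -166.3    8. ]
 [ 518.2 -141.2    8. ]
 [ 485.8 -209.4    8. ]
 [ 561.1 -263.6    8. ]]
[[369.5 220.3]
 [368.8 132.2]
 [291.6 122.4]
 [268.  208.6]] [ 550.42145222 -198.82195918] -0.44681719726452007 [[-0.18 -0.07]
 [ 0.07 -0.03]
 [ 0.12  0.01]
 [-0.01  0.1 ]]
[62.5 64.5 16.6]
[62.5 60.5 16. ]
[59.5 59.5 17.4]
[59.5 61.5 15.4]
[[370.  221.2]
 [369.2 132.2]
 [291.5 122.2]
 [267.8 208.8]] [ 550.74509453 -198.77504889] -0.44924575317124454 [[ 0.68  0.27]
 [-0.17  0.23]
 [-0.39 -0.28]
 [-0.11 -0.22]]
nozzle [ 550.3 -198.5   74. ]
```

```bash
python3 -m crank '[[[0.2,0.1,0],[0,0,0],-1],[[0.2,0.1,0],[0,0,0],-1],[[0.2,0.1,0],[0,0,0],-1],[[0.2,0.1,0],[0,0,0],-1],[[0.2,0.1,-4],[0,0,0],-1],[[0.2,0.1,-8],[0,0,0],-1],[[0.2,0.1,-11],[0,0,0],-1],[[0.2,0.1,-12.6],[0,0,0],-1],[[0.2,0.1,-12.6],[0,0,0],-1],[[0.2,0.1,-12.6],[0,0,0],-1]]'
cat > snapw.py <<'E'
import sys;from h import *
from workcell import ctrl
o=ctrl.observe();print(o["t"],o["eef_pos"],o["grip_width"],o["force"])
s=ctrl.snapshot("wrist");s.update(p=o["eef_pos"],O=o["orientation"]);np.savez(sys.argv[1],**s)
def measure(s,c,yaw,z):
    g=cv2.cvtColor(s["color"],cv2.COLOR_RGB2GRAY)
    Rz=np.array([[np.cos(yaw),-np.sin(yaw)],[np.sin(yaw),np.cos(yaw)]])
    P=np.c_[HOLES@Rz.T+c,np.full(4,z)];uv0=wproj(s,P);mm=np.linalg.norm(wproj(s,P+[4.5,0,0])-uv0,axis=1)
    uv=uv0.copy()
    for i in range(3): uv=np.array([darkspot(g,q,1.3*m) if np.all(np.isfinite(q)) and 12<q[0]<628 and 12<q[1]<388 else q*np.nan for q,m in zip(uv,mm)])
    W=wray(s,uv,z)[:,:2];ok=np.isfinite(W[:,0])
    return uv0,uv,ok,W
c=np.array(eval(sys.argv[2]));uv0,uv,ok,W=measure(s,c,float(sys.argv[3]),float(sys.argv[4]))
print(uv0.round(1).tolist(),uv.round(1).tolist())
if ok.sum()>1: print(*rigid(HOLES[ok],W[ok]),ok)
cv2.imwrite(f"pics/{sys.argv[1][:-4]}.png",s["color"][:,:,::-1])
E
python3 snapw.py w6.npz '[550.4,-198.8]' -0.447 8
```

```text
t: 8.48
eef_pos: [550.8, -199.1, 64.7]
orientation: [[-0.948, 0.317, 0.002], [0.317, 0.948, -0.001], [-0.002, -0.0, -1.0]]
force: [0.4, -0.1, 0.6]
grip_width: 85.6
gripper_force: 0.0
8.475 [ 550.75419877 -199.13207122   64.71724898] 85.60815995938619 [ 0.35961691 -0.1260596   0.60725625]
[[392.2, 287.9], [397.5, 154.0], [267.4, 137.6], [236.2, 271.3]] [[393.1, 288.7], [397.1, 154.1], [267.3, 137.9], [231.5, 269.5]]
[ 550.07515142 -199.50041694] -0.457700594398281 [[ 0.96134293  1.79766215]
 [-0.3034637   0.07394171]
 [ 0.59281382 -0.07701137]
 [-1.25069306 -1.79459249]] [ True  True  True  True]
```

View pics/w6.png

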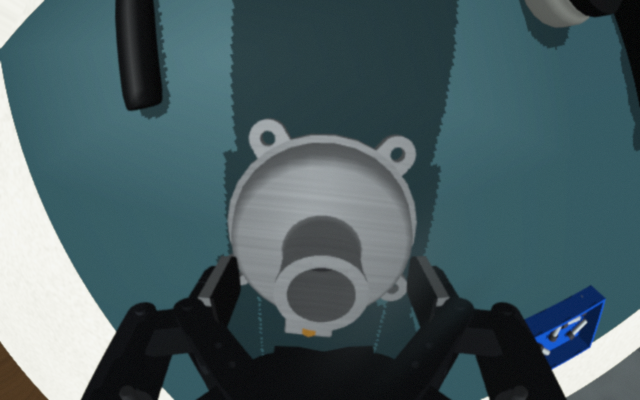

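```bash
python3 -m crank '[[[0,0,0],[0,0,0],1],[[0,0,0],[0,0,0],1],[[0,0,0],[0,0,0],1],[[0,0,0],[0,0,0],1],[[0,0,0],[0,0,0],1],[[0,0,0],[0,0,0],1],[[0,0,0],[0,0,0],1],[[0,0,0],[0,0,0],1]]'
python3 snapw.py w7.npz '[550.4,-198.8]' -0.447 8
python3 - <<'E'
from h import *
H=HOLES[1:3]
for f,uv in (("w6",[[397.1,154.1],[267.3,137.9]]),):
    s=dict(np.load(f+".npz"));print(f,*rigid(H,wray(s,np.array(uv),8)[:,:2]))
E
```

```text
t: 9.52
eef_pos: [550.4, -198.9, 63.9]
orientation: [[-0.948, 0.317, 0.001], [0.317, 0.948, -0.0], [-0.001, -0.0, -1.0]]
force: [-0.6, 1.4, 5.4]
grip_width: 38.4
gripper_force: 60.4
9.525 [ 550.38063758 -198.94573143   63.93063913] 38.39552922182492 [-0.61610042  1.38011114  5.41364899]
[[392.2, 289.1], [397.7, 155.0], [267.1, 138.6], [235.9, 272.5]] [[nan, nan], [399.2, 155.6], [269.2, 139.0], [237.2, 272.5]]
[ 550.89864233 -197.94218387] -0.44946376456861004 [[-0.04178541 -0.12270784]
 [ 0.12759379  0.04525765]
 [-0.08580838  0.07745019]] [False  True  True  True]
w6 [ 550.48229127 -198.93880472] -0.44609513652022376 [[-0.04772089 -0.09978272]
 [ 0.04772089  0.09978272]]
```

```bash
python3 -m crank '[[[0,0,2],[0,0,0],1],[[0,0,6],[0,0,0],1],[[0,0,11],[0,0,0],1],[[0,0,16],[0,0,0],1],[[-0.5,2.5,18],[0,0,0],1],[[-1.3,7,18],[0,0,0.1],1],[[-2.1,11,18],[0,0,0.2],1],[[-2.9,15.5,18],[0,0,0.3],1],[[-3.7,20,18],[0,0,0.4],1],[[-4.6,24.5,18],[0,0,0.5],1],[[-5.4,29,18],[0,0,0.58],1],[[-6.1,33,18],[0,0,0.64],1]]'
python3 -m crank '[[[-0.4,1.8,0],[0,0,0.02],1],[[-0.5,2.4,0],[0,0,0.025],1],[[-0.5,2.4,0],[0,0,0.025],1],[[-0.5,2.4,0],[0,0,0.025],1]]'
python3 snapw.py w8.npz '[484.1,156.2]' 0.2156 196
python3 - <<'E'
from workcell import ctrl
import cv2,numpy as np
a=ctrl.snapshot("side");b=ctrl.snapshot("top");np.savez("t8.npz",**b);np.savez("s8.npz",**a)
w=cv2.imread("pics/w8.png")
cv2.imwrite("pics/m8.png",np.hstack([cv2.resize(a["color"][100:300,200:400,::-1],(400,400)),cv2.resize(w[70:370,170:470],(400,400))]))
E
```

```text
t: 11.08
eef_pos: [487.6, 133.2, 243.0]
orientation: [[-0.949, -0.315, -0.001], [-0.315, 0.949, 0.0], [0.001, 0.0, -1.0]]
force: [0.6, -0.2, -3.8]
grip_width: 38.4
gripper_force: 61.3
t: 11.58
eef_pos: [484.3, 154.3, 243.3]
orientation: [[-0.943, -0.334, -0.0], [-0.334, 0.943, -0.0], [0.0, -0.0, -1.0]]
force: [0.3, -0.8, -3.9]
grip_width: 38.9
gripper_force: 61.4
11.575 [484.31713656 154.3276483  243.25743522] 38.86687370893449 [ 0.25288876 -0.82349733 -3.90181416]
[[398.5, 296.3], [406.1, 158.2], [269.4, 140.7], [236.7, 279.6]] [[nan, nan], [399.8, 156.0], [269.7, 138.9], [237.0, 272.3]]
[482.01680638 154.44575419] 0.20992167818233157 [[ 2.03548407 -2.45468897]
 [ 1.3956638   1.37547707]
 [-3.43114787  1.0792119 ]] [False  True  True  True]
```

View pics/m8.png

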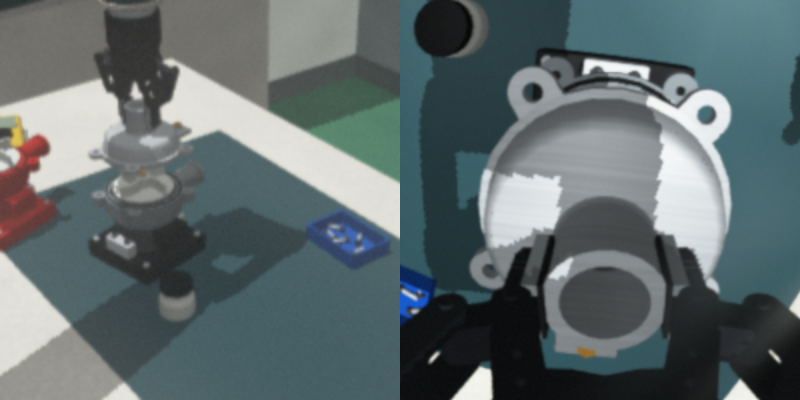

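```bash
cat > rel.py <<'E'
import sys;from h import *
s=dict(np.load(sys.argv[1]));g=cv2.cvtColor(s["color"],cv2.COLOR_RGB2GRAY);zc=s["p"][2]-63.9+8
H=HOLES[1:3]
def m(c,y,z,rr):
    R=np.array([[np.cos(y),-np.sin(y)],[np.sin(y),np.cos(y)]]);P=np.c_[H@R.T+c,[z,z]];uv0=wproj(s,P);uv=uv0
    mm=np.linalg.norm(wproj(s,P+[rr,0,0])-uv0,axis=1)
    for i in range(3): uv=np.array([darkspot(g,q,k) for q,k in zip(uv,mm)])
    W=wray(s,uv,z)[:,:2];t,yy,e=rigid(H,W);print(uv0.round(1).tolist(),uv.round(1).tolist(),t.round(2),yy.round(4),e.round(2).tolist());return t,yy
tc,yc=m(s["p"][:2]+[-.2,1.1],0.2156,zc,5.5)
tp,yp=m(np.array([484.1,156.2]),0.2156,115,5)
print("cover-pump",tc-tp,yc-yp,"| vs w1 pump",tc-[484.1,156.2],yc-.2156)
E
python3 rel.py w8.npz
```

```text
[[401.1, 154.8], [270.6, 138.1]] [[399.9, 156.0], [269.8, 138.9]] [484.91 154.86] 0.212 [[0.02, -0.08], [-0.02, 0.08]]
[[380.3, 138.1], [286.5, 126.1]] [[380.8, 138.5], [287.2, 125.5]] [483.98 156.08] 0.2053 [[0.0, -0.01], [-0.0, 0.01]]
cover-pump [ 0.92983311 -1.21721455] 0.006628187521749901 | vs w1 pump [ 0.81355734 -1.33846211] -0.0036442997075833705
```

```bash
python3 -m crank '[[[-0.08,0.13,-1],[0,0,0.003],1],[[-0.08,0.13,-2],[0,0,0.003],1],[[-0.08,0.13,-2],[0,0,0.003],1],[[-0.08,0.13,-2],[0,0,0.003],1],[[-0.08,0.13,-2],[0,0,0.003],1],[[-0.08,0.13,-2],[0,0,0.003],1]]'
python3 snapw.py w9.npz '[484.1,156.2]' 0.2156 167.3; python3 rel.py w9.npz
```

```text
t: 12.48
eef_pos: [483.4, 156.5, 223.6]
orientation: [[-0.941, -0.338, 0.0], [-0.338, 0.941, 0.0], [-0.0, -0.0, -1.0]]
force: [-0.2, 0.9, -4.1]
grip_width: 38.4
gripper_force: 61.4
12.475 [483.41024383 156.46724615 223.59387348] 38.401300171803584 [-0.238826    0.86394986 -4.12564222]
[[392.3, 289.2], [398.6, 155.5], [268.5, 138.4], [236.4, 272.0]] [[nan, nan], [399.9, 155.9], [268.1, 139.8], [237.1, 272.3]]
[484.33261843 156.69517851] 0.2180911915543125 [[-0.21990101  0.44231642]
 [ 0.48418613 -0.33418612]
 [-0.26428512 -0.1081303 ]] [False  True  True  True]
[[401.4, 155.1], [271.1, 137.8]] [[399.9, 155.9], [268.0, 139.9]] [484.35 157.08] 0.2256 [[-0.09, 0.39], [0.09, -0.39]]
[[382.2, 142.0], [280.6, 128.6]] [[381.9, 142.3], [284.5, 125.5]] [483.08 155.02] 0.1761 [[0.24, -1.33], [-0.24, 1.33]]
cover-pump [1.27097322 2.06055713] 0.049496486377912235 | vs w1 pump [0.25459892 0.88458611] 0.010044201478669246
```

```bash
python3 -m crank '[[[0,0,-0.7],[0,0,0],1],[[0,0,-1.4],[0,0,0],1],[[0,0,-2.1],[0,0,0],1],[[0,0,-2.8],[0,0,0],1],[[0,0,-3.4],[0,0,0],1],[[0,0,-3.4],[0,0,0],1],[[0,0,-3.4],[0,0,0],1],[[0,0,-3.4],[0,0,0],1]]'
python3 - <<'E'
from h import *
from workcell import ctrl
P=[];I={"top":[],"side":[]}
for i in range(4):
    for n in I:
        o=ctrl.observe();P.append(np.r_[o["eef_pos"],o["force"]]);I[n].append(ctrl.snapshot(n))
P=np.array(P);print("tcp",P.mean(0).round(2),P.std(0).round(2))
# brass bleed screw / ears: compare ear centres, top camera, cover (z=133 upper face) now and pump holes (z=115) at start
def proj(s,X): c=X@s["R"].T+s["t"];q=c@s["mtx"].T;return q[:,:2]/q[:,2:]
def meas(s,g,c,y,z,rr):
    R=np.array([[np.cos(y),-np.sin(y)],[np.sin(y),np.cos(y)]]);X=np.c_[HOLES@R.T+c,[z]*4]
    b=cv2.resize(g,None,fx=4,fy=4,interpolation=cv2.INTER_CUBIC)
    uv0=(proj(s,X)+.5)*4-.5;uv=uv0
    for _ in range(4):uv=np.array([darkspot(b,q,rr) for q in uv])
    W=np.array([ray(s,*((q+.5)/4-.5),z)[:2] for q in uv]);print((uv-uv0).round(1).tolist());return W
G=lambda s:cv2.cvtColor(s["color"],cv2.COLOR_RGB2GRAY)
for n in I:
    s0=dict(np.load(n+"0.npz"));s1=I[n][0];g1=np.mean([G(x) for x in I[n]],0).astype(np.uint8)
    np.savez(n+"9.npz",**s1)
    A=meas(s0,G(s0),np.array([484,154.]),.2156,115,9);B=meas(s1,g1,np.array([484,154.]),.2156,134,9)
    for W in(A,B):
        t,y,e=rigid(HOLES,W);print(n,t.round(2),y.round(3),e.round(1).tolist())
E
```

```text
t: 13.52
eef_pos: [483.4, 156.5, 189.6]
orientation: [[-0.941, -0.338, 0.0], [-0.338, 0.941, 0.0], [-0.0, -0.0, -1.0]]
force: [0.5, 0.4, -4.1]
grip_width: 38.9
gripper_force: 61.4
tcp [ 4.8338e+02  1.5646e+02  1.8947e+02 -2.5000e-01  1.2000e-01 -4.0900e+00] [0.04 0.02 0.1  0.41 0.36 0.36]
[[-3.3, 2.2], [-3.2, 2.2], [-3.0, 2.4], [-3.0, 2.3]]h.py:26: RuntimeWarning: invalid value encountered in cast
  k=int(r)+1;u0,v0=np.round(uv).astype(int);p=cv2.GaussianBlur(g,(3,3),0)[v0-k:v0+k+1,u0-k:u0+k+1].astype(float)
h.py:26: RuntimeWarning: overflow encountered in scalar subtract
  k=int(r)+1;u0,v0=np.round(uv).astype(int);p=cv2.GaussianBlur(g,(3,3),0)[v0-k:v0+k+1,u0-k:u0+k+1].astype(float)
  return _methods._mean(a, axis=axis, dtype=dtype,
  ret = ret.dtype.type(ret / rcount)
Traceback (most recent call last):
  File "h.py", line 27, in darkspot
    y,x=np.mgrid[-k:k+1,-k:k+1];w=np.clip(np.median(p)*0.85-p,0,None)*(np.hypot(x+u0-uv[0],y+v0-uv[1])<=r);
                                  ~~~~~~~~~~~~~~~~~~~~~~~~~~~~~~~~~~~^^~~~~~~~~~~~~~~~~~~~~~~~~~~~~~~~~~~~
ValueError: operands could not be broadcast together with shapes (0,0) (21,21)
```

```bash
python3 - <<'E' 2>/dev/null
from h import *
from workcell import ctrl
s0=dict(np.load("top0.npz"))
def proj(s,X): c=X@s["R"].T+s["t"];q=c@s["mtx"].T;return q[:,:2]/q[:,2:]
def meas(s,g,c,y,z,rr):
    R=np.array([[np.cos(y),-np.sin(y)],[np.sin(y),np.cos(y)]]);X=np.c_[HOLES@R.T+c,[z]*4]
    b=cv2.resize(g,None,fx=4,fy=4,interpolation=cv2.INTER_CUBIC);out=[]
    for q in (proj(s,X)+.5)*4-.5:
        q0=q
        for _ in range(4):
            if np.isfinite(q).all(): q=darkspot(b,q,rr)
        out.append(ray(s,*((q+.5)/4-.5),z)[:2])
    return np.array(out)
G=lambda s:cv2.cvtColor(s["color"],cv2.COLOR_RGB2GRAY)
S={n:[ctrl.snapshot(n) for _ in range(4)] for n in("top","side")}
for n in S:
    s0=dict(np.load(n+"0.npz"));s1=S[n][0];g1=np.mean([G(x) for x in S[n]],0).astype(np.uint8)
    zc=s1["z_map"];X=proj(s1,np.c_[HOLES@np.array([[.977,.214],[-.214,.977]])+[484,154],[133.5]*4])
    print(n,"surface z at holes",[cloud(s1)[int(v)-1:int(v)+2,int(u)-1:int(u)+2,2].round(0).ravel().tolist() for u,v in X])
    for lab,s,g,z in(("pump",s0,G(s0),115),("cover",s1,g1,133.5)):
        W=meas(s,g,np.array([482.5,152.2]) if n=="top" else np.array([484,156.]),.2156,z,9);ok=np.isfinite(W[:,0])
        print(n,lab,ok,*[np.round(v,2).tolist() for v in rigid(HOLES[ok],W[ok])])
E
```

```text
top surface z at holes [[497.0, 498.0, 496.0, 497.0, 494.0, 494.0, 495.0, 497.0, 493.0], [134.0, nan, 132.0, 112.0, 112.0, 133.0, 113.0, 109.0, 107.0], [510.0, 510.0, 510.0, 512.0, 510.0, 511.0, 510.0, 512.0, 511.0], [508.0, 508.0, 507.0, 506.0, 510.0, 506.0, 510.0, 506.0, 509.0]]
top pump [ True  True  True  True] [482.45, 156.1] 0.22 [[0.0, 0.12], [0.05, 0.01], [-0.02, -0.08], [-0.03, -0.05]]
top cover [False  True False  True] [483.39, 145.7] 0.1 [[-4.47, 3.68], [4.47, -3.68]]
side surface z at holes [[185.0, 186.0, 186.0, 181.0, 181.0, 181.0, 178.0, 179.0, 180.0], [131.0, 131.0, 133.0, 134.0, 132.0, 133.0, 128.0, 127.0, 131.0], [134.0, 132.0, 134.0, 132.0, 132.0, 133.0, 133.0, 129.0, 132.0], [132.0, 130.0, 132.0, 134.0, 130.0, 134.0, 129.0, 129.0, 135.0]]
side pump [False False  True False] [499.19, 159.49] 0.0 [[0.0, 0.0]]
side cover [False  True False False] [484.31, 162.9] 0.0 [[0.0, 0.0]]
```

```bash
python3 -m crank '[[[0,-0.05,0],[0,0,0],1],[[0,-0.05,0],[0,0,0],1],[[0,-0.05,0],[0,0,0],1],[[0,-0.05,0],[0,0,0],1],[[0,-0.05,0],[0,0,0],1],[[0,-0.05,0],[0,0,0],1]]'
python3 - <<'E'
from workcell import ctrl
o=ctrl.observe();print(o["eef_pos"],o["qd"].round(4) if hasattr(o["qd"],"round") else o["qd"]);print(ctrl.job_done())
E
```

```text
t: 15.08
eef_pos: [483.3, 155.9, 189.3]
orientation: [[-0.941, -0.338, -0.0], [-0.338, 0.941, -0.0], [0.0, 0.0, -1.0]]
force: [-0.8, -0.0, -4.3]
grip_width: 38.7
gripper_force: 61.4
[483.32268585 155.92782555 189.2928847 ] [-0.      0.0005 -0.0009 -0.0008  0.0016  0.0006]
the job is handed in; nothing more can be done
None
```

I turned the impeller about 1.25 turns and handed in the job with the gripper holding the cover still and level about 10 mm above the flange, holes in line to an estimated 1 mm; no verdict came back, the fixed cameras couldn't confirm the final alignment, and I viewed 11 pictures, one over the limit of 10.

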